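# Move the seasoning jars to the other rack in the same order

### The arm

A 7-joint arm with a two-finger parallel gripper is mounted at the origin on the work surface. World frame = base frame: x ahead of the robot, y to its left, z up, the work surface at z = 0. Lengths are in m, angles in degrees, forces in N, time in s.
With the tool pointing down it reaches from about 0.4 to 0.85 m from the base axis. Payload 6.9 kg.
Tool frame: the origin (TCP) lies midway between the tips of the shut fingers; the grasp point (between the pads) lies 19 mm behind it; z points along the fingers, y is the line along which they close (so a half turn about z gives the same grasp; the last joint's range is limited). The gripper opens to 85 mm and grips with 20 to 120 N. Pads are 22 mm wide; open, the fingers measure 114 mm over their backs; the gripper's body (76 mm by 85 mm) begins 54 mm behind the grasp point. The pads swing forward as they close: fully open they stand 13 mm farther back than shut.
Start: joints at [-61.908, 29.078, -13.613, 85.955, 7.202, 65.827, -8.869], TCP at [0.235, 0.579, 0.231] pointing down, gripper open.
Joint ranges: [-176.47, 176.47], [-13.61, 117.27], [-81.72, 77.17], [0.22, 143.17], [-87.28, 267.28], [10, 112.55], [-165.47, 165.47]. Speed limits (degrees/s): [136.94, 136.94, 180, 180, 180, 180, 180].

### API

Orientations are given as a 3x3 rotation matrix whose columns are the frame's x, y, z axes.
In Python, from station import readout, imaging, job gives the robot as it stands.
- The arm moves only by the tool carry_out, never from a script. Its argument "targets" is a list of rows, each an object with "linear": the shift along the tool's x, y, z in units of 30 mm (1.0 is 30 mm), a list of three; "roll": the turn about the tool's z in units of 5 degrees (1.0 is 5 degrees). A call has 1 to 12 rows; each row shifts and turns the commanded pose from where the row before left it, along the tool's axes as they then stand; what a row does not reach is not made up. A row lasts 1/12 s, in which the tool goes at most 41.7 mm and 7.16 degrees, less where a joint would pass 70% of its speed; a pose out of reach is approached as far as the arm can. A call is refused whole if a number of a shift passes 1 or a number of a turn 1, either way. A call with a gripper value outside its range is refused whole. "hand" is the finger opening in mm, from 0 to 85.4, set as the call begins (left out, the last holds). The fingers move at their own pace and stop on an object; the grip force is fixed at half the most. Time passes only in rows, so rows that do not move let the fingers close. It gives the time, the measured TCP pose, the force, the opening and the grip force at its end, in the units of the state.
- readout.get_state(): the state, without advancing time (a new reading comes with each control period).
- imaging.grab_frame(name): name is "scene" or "top" or "wrist"; returns (picture, depth): 384x512x3 uint8, red, green, blue; 384x512 float32, m along the optical axis (not along the pixel's ray), 0 where there is no reading.
- imaging.camera_info(name): a dict with "vfov" (degrees; the focal length in pixels is half the picture's height over the tangent of half this angle, whatever the lens; pixels are square), "cx", "cy" (the principal point, pixels), "camera_from_world" (4x4, takes a point from world to camera coordinates). Camera axes: x right, y down, z forward; pixel columns grow to the right and rows downward; lengths in m; the calibration is good to about 2 mm. A picture is of the moment at which its call begins: read the wrist's pose just before it. camera_info takes no time and is no camera call; for the wrist camera it gives the pose at the moment of the call.
- job.hand_in(): hands the job in; it is judged then, once.
Trained networks look in the newest picture that a camera, given by its name, has taken for a name from the list of things; names that differ only in an ending like _2 or _b are one class to them, and where a whole thing is asked for, a point or a joint stands for the part that bears it (a point fixed in the world has none). Each returns a list of dicts, best first, with "conf" (0 to 1); they miss things now and then, are a little off and sometimes report something else, mostly with a low value. They report only what shows in the picture. A call takes as long as a camera call. They do not tell look-alikes from the thing itself.
- imaging.find_in(camera, query): "bbox" ([left, top, right, bottom] as shares, 0 to 1, of the picture: columns of its width, rows of its height, round what is visible of it).
- imaging.outline_of(camera, query): "mask" (384x512 bool, what is visible of it) and "bbox" ([left, top, right, bottom] as shares, 0 to 1, of the picture: columns of its width, rows of its height, round what is visible of it).
The state is a dict: "time": time; "joints": joint angles; "dq": joint speeds; "joint_efforts": joint torques, N m; "tcp_pos": TCP position; "tcp_rot": TCP orientation; "ft_force": force on the tool from outside, world axes, zero at the start; "ft_torque": the same for the moment, N m; "opening": finger opening in m; "finger_force": force on a finger pad.
Only numpy, scipy, OpenCV 4.12 (cv2) and the standard library are available. Lean on these libraries where they do the work, as an engineer would, in place of code of your own. Each camera call takes 0.05 s, during which the arm holds its last target. There are 200 camera calls.

### The job

Move the four seasoning jars from the old rack with the coloured mats into the compartments of the empty rack, one jar to a compartment, keeping their order as counted from the black end block: the jar that stood next to the black block of the old rack goes next to the black block of the new rack, and so on to the pale ends. Keep the jars upright all the time and leave them standing flat in their compartments.

Things in the scene. Friction and masses are not known exactly. Their poses are not given: they have to be found in the camera images.
- jar_red: Closed white ceramic seasoning jar with a red lid and a red band near its foot: upright cylinder 42 mm in diameter up to 72 mm height, then the lid, 33 mm in diameter, up to 90 mm. About 0.14 to 0.28 kg. Origin: centre of the underside; z up; its yaw means nothing. Starts standing on the mat of its own colour.
- jar_yellow: Closed white ceramic seasoning jar with a yellow lid and a yellow band near its foot: upright cylinder 42 mm in diameter up to 72 mm height, then the lid, 33 mm in diameter, up to 90 mm. About 0.14 to 0.28 kg. Origin: centre of the underside; z up; its yaw means nothing. Starts standing on the mat of its own colour.
- jar_green: Closed white ceramic seasoning jar with a green lid and a green band near its foot: upright cylinder 42 mm in diameter up to 72 mm height, then the lid, 33 mm in diameter, up to 90 mm. About 0.14 to 0.28 kg. Origin: centre of the underside; z up; its yaw means nothing. Starts standing on the mat of its own colour.
- jar_blue: Closed white ceramic seasoning jar with a blue lid and a blue band near its foot: upright cylinder 42 mm in diameter up to 72 mm height, then the lid, 33 mm in diameter, up to 90 mm. About 0.14 to 0.28 kg. Origin: centre of the underside; z up; its yaw means nothing. Starts standing on the mat of its own colour.
- mat_red: Red mat, 64 x 64 x 4 mm, fixed on the old rack (board 344 x 78 x 16 mm): start of the red jar, within 4 mm of its centre. Origin: centre of underside, 16 mm above the table; the jar stands at 20 mm. The mats form a row along their x axes, 72 mm apart, in random order. The old rack's black end block (24 mm high) is at the row's -x end (mats' own axes), its pale one at the +x end.
- mat_yellow: Yellow mat, 64 x 64 x 4 mm, fixed on the old rack (board 344 x 78 x 16 mm): start of the yellow jar, within 4 mm of its centre. Origin: centre of underside, 16 mm above the table; the jar stands at 20 mm. The mats form a row along their x axes, 72 mm apart, in random order. The old rack's black end block (24 mm high) is at the row's -x end (mats' own axes), its pale one at the +x end.
- mat_green: Green mat, 64 x 64 x 4 mm, fixed on the old rack (board 344 x 78 x 16 mm): start of the green jar, within 4 mm of its centre. Origin: centre of underside, 16 mm above the table; the jar stands at 20 mm. The mats form a row along their x axes, 72 mm apart, in random order. The old rack's black end block (24 mm high) is at the row's -x end (mats' own axes), its pale one at the +x end.
- mat_blue: Blue mat, 64 x 64 x 4 mm, fixed on the old rack (board 344 x 78 x 16 mm): start of the blue jar, within 4 mm of its centre. Origin: centre of underside, 16 mm above the table; the jar stands at 20 mm. The mats form a row along their x axes, 72 mm apart, in random order. The old rack's black end block (24 mm high) is at the row's -x end (mats' own axes), its pale one at the +x end.
- new_rack: Empty wooden rack, fixed, left or right of the robot (old rack on the other side), 344 mm long (x), 78 mm wide. Origin: centre of its underside, on the table. Four compartments centred at x = -108, -36, 36, 108 mm, y = 0, each 66 x 66 mm inside; walls 6 mm thick, tops 20 mm above the table; floor 8 mm above the table, where a jar's underside comes to stand. An end block at each end.
- first_block: Black plastic end block of the new rack, 24 mm (x) x 66 x 32 mm, fixed at x = -160 or +160 mm of the new rack, either end at random (a pale wood block of the same size is at the other end). Origin: centre of its underside, 8 mm above the table. Its nearest compartment's centre is 52 mm from it, the next 124, 196 and 268 mm.
There are look-alikes about, which are no part of the job. What is shaped like the jar_green but purple is not meant. What is shaped like the jar_red but orange is not meant.

How it is judged (in metres and radians):
At the end, for the whole second after the job is handed in: Each jar stands at rest in a compartment of the new rack, within 15 mm of its centre each way, underside within 4 mm of the floor height, tilted under 0.1 rad; its place counted from the black block is the place its mat has counted from the old rack's black block (y of jar_red in the frame of new_rack between -0.015 and 0.015 m and z of jar_red in the frame of new_rack between 0.004 and 0.012 m and x of jar_red in the frame of new_rack between -0.123 and 0.123 m and angle between each of jar_red, jar_yellow, jar_green, jar_blue's own z axis and vertical below 0.1 rad and linear speed of each of jar_red, jar_yellow, jar_green, jar_blue below 0.01 m/s and angular speed of each of jar_red, jar_yellow, jar_green, jar_blue below 0.1 rad/s and ((x of each of mat_yellow, mat_green, mat_blue in the frame of mat_red above 0 m and horizontal distance between jar_red and first_block between 0.037 and 0.067 m) or (((x of mat_yellow in the frame of mat_red below 0 m and x of each of mat_green, mat_blue in the frame of mat_red above 0 m) or (x of each of mat_yellow, mat_blue in the frame of mat_red above 0 m and x of mat_green in the frame of mat_red below 0 m) or (x of each of mat_yellow, mat_green in the frame of mat_red above 0 m and x of mat_blue in the frame of mat_red below 0 m)) and horizontal distance between jar_red and first_block between 0.109 and 0.139 m) or (((x of each of mat_yellow, mat_green in the frame of mat_red below 0 m and x of mat_blue in the frame of mat_red above 0 m) or (x of each of mat_yellow, mat_blue in the frame of mat_red below 0 m and x of mat_green in the frame of mat_red above 0 m) or (x of mat_yellow in the frame of mat_red above 0 m and x of each of mat_green, mat_blue in the frame of mat_red below 0 m)) and horizontal distance between jar_red and first_block between 0.181 and 0.211 m) or (x of each of mat_yellow, mat_green, mat_blue in the frame of mat_red below 0 m and horizontal distance between jar_red and first_block between 0.253 and 0.283 m)) and y of jar_yellow in the frame of new_rack between -0.015 and 0.015 m and z of jar_yellow in the frame of new_rack between 0.004 and 0.012 m and x of jar_yellow in the frame of new_rack between -0.123 and 0.123 m and ((x of each of mat_red, mat_green, mat_blue in the frame of mat_yellow above 0 m and horizontal distance between jar_yellow and first_block between 0.037 and 0.067 m) or (((x of mat_red in the frame of mat_yellow below 0 m and x of each of mat_green, mat_blue in the frame of mat_yellow above 0 m) or (x of each of mat_red, mat_blue in the frame of mat_yellow above 0 m and x of mat_green in the frame of mat_yellow below 0 m) or (x of each of mat_red, mat_green in the frame of mat_yellow above 0 m and x of mat_blue in the frame of mat_yellow below 0 m)) and horizontal distance between jar_yellow and first_block between 0.109 and 0.139 m) or (((x of each of mat_red, mat_green in the frame of mat_yellow below 0 m and x of mat_blue in the frame of mat_yellow above 0 m) or (x of each of mat_red, mat_blue in the frame of mat_yellow below 0 m and x of mat_green in the frame of mat_yellow above 0 m) or (x of mat_red in the frame of mat_yellow above 0 m and x of each of mat_green, mat_blue in the frame of mat_yellow below 0 m)) and horizontal distance between jar_yellow and first_block between 0.181 and 0.211 m) or (x of each of mat_red, mat_green, mat_blue in the frame of mat_yellow below 0 m and horizontal distance between jar_yellow and first_block between 0.253 and 0.283 m)) and y of jar_green in the frame of new_rack between -0.015 and 0.015 m and z of jar_green in the frame of new_rack between 0.004 and 0.012 m and x of jar_green in the frame of new_rack between -0.123 and 0.123 m and ((x of each of mat_red, mat_yellow, mat_blue in the frame of mat_green above 0 m and horizontal distance between jar_green and first_block between 0.037 and 0.067 m) or (((x of mat_red in the frame of mat_green below 0 m and x of each of mat_yellow, mat_blue in the frame of mat_green above 0 m) or (x of each of mat_red, mat_blue in the frame of mat_green above 0 m and x of mat_yellow in the frame of mat_green below 0 m) or (x of each of mat_red, mat_yellow in the frame of mat_green above 0 m and x of mat_blue in the frame of mat_green below 0 m)) and horizontal distance between jar_green and first_block between 0.109 and 0.139 m) or (((x of each of mat_red, mat_yellow in the frame of mat_green below 0 m and x of mat_blue in the frame of mat_green above 0 m) or (x of each of mat_red, mat_blue in the frame of mat_green below 0 m and x of mat_yellow in the frame of mat_green above 0 m) or (x of mat_red in the frame of mat_green above 0 m and x of each of mat_yellow, mat_blue in the frame of mat_green below 0 m)) and horizontal distance between jar_green and first_block between 0.181 and 0.211 m) or (x of each of mat_red, mat_yellow, mat_blue in the frame of mat_green below 0 m and horizontal distance between jar_green and first_block between 0.253 and 0.283 m)) and y of jar_blue in the frame of new_rack between -0.015 and 0.015 m and z of jar_blue in the frame of new_rack between 0.004 and 0.012 m and x of jar_blue in the frame of new_rack between -0.123 and 0.123 m and ((x of each of mat_red, mat_yellow, mat_green in the frame of mat_blue above 0 m and horizontal distance between jar_blue and first_block between 0.037 and 0.067 m) or (((x of mat_red in the frame of mat_blue below 0 m and x of each of mat_yellow, mat_green in the frame of mat_blue above 0 m) or (x of each of mat_red, mat_green in the frame of mat_blue above 0 m and x of mat_yellow in the frame of mat_blue below 0 m) or (x of each of mat_red, mat_yellow in the frame of mat_blue above 0 m and x of mat_green in the frame of mat_blue below 0 m)) and horizontal distance between jar_blue and first_block between 0.109 and 0.139 m) or (((x of each of mat_red, mat_yellow in the frame of mat_blue below 0 m and x of mat_green in the frame of mat_blue above 0 m) or (x of each of mat_red, mat_green in the frame of mat_blue below 0 m and x of mat_yellow in the frame of mat_blue above 0 m) or (x of mat_red in the frame of mat_blue above 0 m and x of each of mat_yellow, mat_green in the frame of mat_blue below 0 m)) and horizontal distance between jar_blue and first_block between 0.181 and 0.211 m) or (x of each of mat_red, mat_yellow, mat_green in the frame of mat_blue below 0 m and horizontal distance between jar_blue and first_block between 0.253 and 0.283 m))); the robot touches nothing.
It fails at once if a jar is tipped by more than 0.6 rad (angle between any of jar_red, jar_yellow, jar_green, jar_blue's own z axis and vertical above 0.6 rad).
It also fails if it takes over 96 s, if anything falls off the work surface, if the arm or the gripper's body presses on something with over 40 N, if the wrist force passes 120 N, or if a joint passes its speed limit or range.

## Working session

There is one attempt and no reset: what is moved stays moved. The work goes in short steps, Python scripts to look and compute and a tool call to move; the robot and the scene stay as the last step left them, time stands still between calls to the robot, and variables do not carry over. Pictures are saved under pics/ and viewed, at most 14 in all, crops included, and the job is handed in when it is done.

Besides the shell and the picture viewer there is one more tool, called after "Call:" as a command line: name --argument value ..., lists and objects as JSON in quotes. carry_out: Moves the arm, as the interface text tells. Its arguments: {"type":"object","properties":{"targets":{"type":"array","items":{"type":"object","properties":{"linear":{"type":"array","items":{"type":"number"}},"roll":{"type":"number"}}}},"hand":{"type":"number"}},"required":["targets"]}

```bash
mkdir -p pics
python3 - <<'E'
from station import readout, imaging
import cv2, numpy as np
s=readout.get_state(); print(s['time'],s['tcp_pos'],np.round(s['tcp_rot'],3),s['opening'])
ims=[]
for n in ['scene','top']:
    p,d=imaging.grab_frame(n); np.savez(f'{n}.npz',p=p,d=d)
    i=imaging.camera_info(n); print(n,i)
    cv2.imwrite(f'pics/{n}0.png',cv2.resize(p[:,:,::-1],(768,576)))
E
```

```text
0.0 [0.23450022 0.57880122 0.23042784] [[-0.927  0.375 -0.001]
 [ 0.375  0.927 -0.002]
 [-0.    -0.002 -1.   ]] 0.08549798270082846
scene {'vfov': 47.88477609929249, 'cx': 249.9342461174123, 'cy': 185.38296700213002, 'camera_from_world': array([[ 0.27737829,  0.96064905, -0.01465244, -0.15986848],
       [ 0.54890671, -0.17097149, -0.81821157, -0.24913733],
       [-0.78851931,  0.21891131, -0.57473049,  1.3175251 ],
       [ 0.        ,  0.        ,  0.        ,  1.        ]])}
top {'vfov': 54.28031381236398, 'cx': 252.51893166916628, 'cy': 189.07877018273336, 'camera_from_world': array([[-0.02944988, -0.99954027, -0.00720728,  0.02965604],
       [-0.99007946,  0.03016067, -0.13723338,  0.54314896],
       [ 0.13738767,  0.00309427, -0.99051252,  0.79546956],
       [ 0.        ,  0.        ,  0.        ,  1.        ]])}
```

View pics/top0.png

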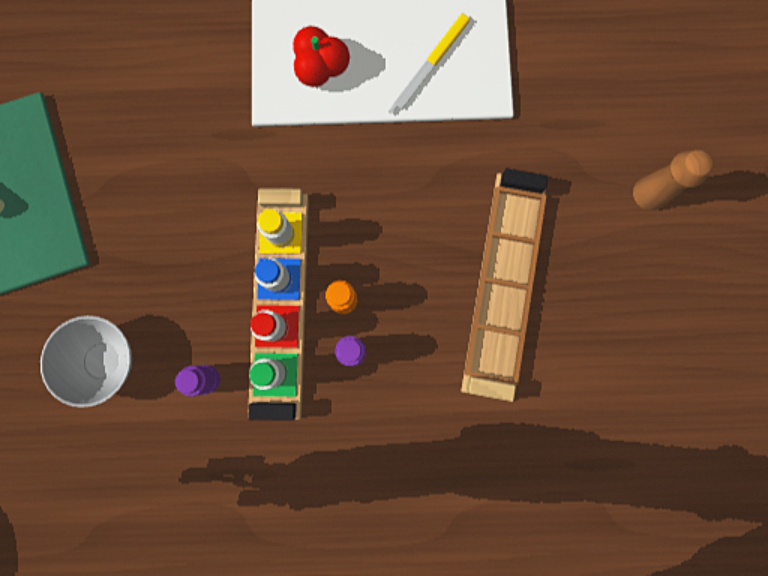

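View pics/scene0.png

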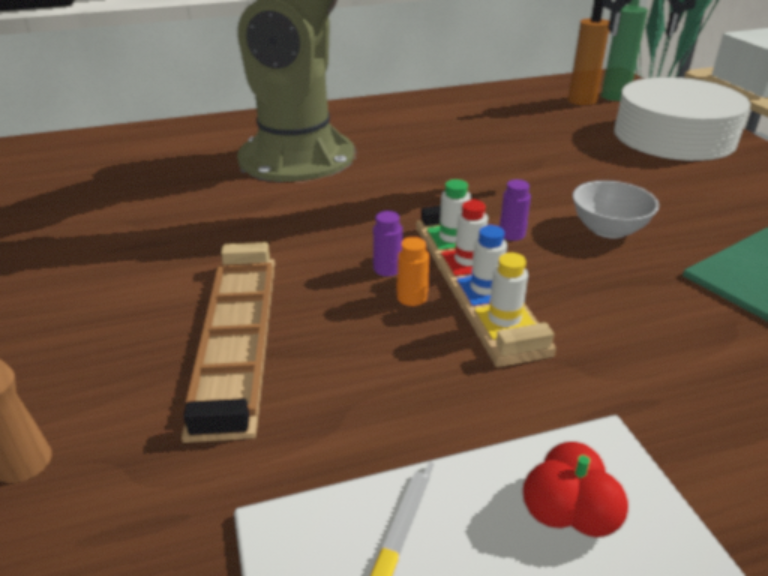

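```bash
cat > h.py <<'E'
import numpy as np, cv2
from station import readout, imaging
def cloud(n,d,info=None):
    i=info or imaging.camera_info(n); f=192/np.tan(np.radians(i['vfov']/2)); T=np.linalg.inv(i['camera_from_world'])
    v,u=np.mgrid[:384,:512]
    P=np.stack([(u-i['cx'])/f*d,(v-i['cy'])/f*d,d],-1)@T[:3,:3].T+T[:3,3]
    P[d==0]=np.nan; return P
H={'red':(0,6),'orange':(7,17),'yellow':(22,32),'green':(45,80),'blue':(95,120),'purple':(128,155)}
def cmask(p,c):
    h=cv2.cvtColor(p,cv2.COLOR_RGB2HSV); lo,hi=H[c]
    return (h[...,0]>=lo)&(h[...,0]<=hi)&(h[...,1]>140)&(h[...,2]>80)
def lid(n,p,P,c,zlo=.085,zhi=.125):
    m=cmask(p,c)&(P[...,2]>zlo)&(P[...,2]<zhi)
    return P[m]
E
python3 - <<'E'
from h import *
for n in ['top','scene']:
    z=np.load(n+'.npz'); p,d=z['p'],z['d']; P=cloud(n,d); print(n)
    m0=P[...,1].max
    for c in H:
        q=lid(n,p,P,c,.075 if c in('orange','purple') else .085)
        if len(q)==0: continue
        q=q[q[:,0]<.62]
        if n=='top' or 1:
            print(c,len(q),'mean',q.mean(0).round(4),'min',q.min(0).round(4),'max',q.max(0).round(4))
    # table height
    t=P[(abs(P[...,0]-.35)<.03)&(abs(P[...,1]+.0)<.03)]; print('table',np.nanmedian(t[:,2]))
    h=cv2.cvtColor(p,cv2.COLOR_RGB2HSV)
    r=(P[...,1]<-.06)&(P[...,1]>-.32)&(P[...,0]>.2)&(P[...,0]<.65)
    b=r&(P[...,2]>.033)&(P[...,2]<.05)
    k,lab,st,ce=cv2.connectedComponentsWithStats(b.astype(np.uint8))
    for i in range(1,k):
        if st[i,4]>40:
            q=P[lab==i]; rc=cv2.minAreaRect((q[:,:2]*1000).astype(np.float32)); print('block',st[i,4],q.mean(0).round(4),rc,p[lab==i].mean(0).round())
    w=r&(P[...,2]>.006)&(P[...,2]<.05); k,lab,st,ce=cv2.connectedComponentsWithStats(w.astype(np.uint8)); i=1+st[1:,4].argmax()
    print('rack',cv2.minAreaRect((P[lab==i][:,:2]*1000).astype(np.float32)),np.percentile(P[lab==i][:,2],[5,25,50,75,95]).round(4))
    r=(P[...,1]<.3)&(P[...,1]>.02)&(P[...,0]>.2)&(P[...,0]<.65)&(P[...,2]>.008)&(P[...,2]<.03)
    k,lab,st,ce=cv2.connectedComponentsWithStats(r.astype(np.uint8)); i=1+st[1:,4].argmax()
    print('old',cv2.minAreaRect((P[lab==i][:,:2]*1000).astype(np.float32)))
E
```

```text
top
red 195 mean [0.484  0.1711 0.11  ] min [0.4696 0.1561 0.1016] max [0.4982 0.187  0.1136]
orange 202 mean [0.5235 0.0689 0.0894] min [0.5082 0.0532 0.0751] max [0.5425 0.0855 0.0938]
yellow 63 mean [0.6159 0.1596 0.109 ] min [0.6105 0.1475 0.0971] max [0.62   0.1744 0.1124]
green 193 mean [0.4181 0.1728 0.11  ] min [0.4044 0.1585 0.0963] max [0.4322 0.1888 0.114 ]
blue 197 mean [0.5568 0.1652 0.1099] min [0.5409 0.1501 0.0977] max [0.572  0.1809 0.1141]
purple 405 mean [0.4278 0.1676 0.0895] min [0.3942 0.0416 0.0751] max [0.464  0.294  0.0941]
table 0.00013241437259975397
block 342 [ 0.3853 -0.1442  0.0397] ((385.1826477050781, -144.35520935058594), (65.85981750488281, 23.821735382080078), 77.79380798339844) [208. 175. 118.]
rack ((515.728515625, -173.36891174316406), (78.61717224121094, 291.27899169921875), 77.69618225097656) [0.0066 0.0079 0.0094 0.0193 0.0395]
old ((501.2814636230469, 168.47540283203125), (78.65817260742188, 300.191162109375), 87.43344116210938)
scene
red 152 mean [0.4915 0.1686 0.1077] min [0.469  0.1551 0.0974] max [0.5021 0.1854 0.113 ]
orange 466 mean [0.
[... 173 characters left out ...]
n 125 mean [0.4254 0.1695 0.1079] min [0.4059 0.1554 0.0978] max [0.4356 0.1869 0.1125]
blue 185 mean [0.5643 0.1623 0.1077] min [0.5463 0.1486 0.0965] max [0.5749 0.1808 0.1126]
purple 298 mean [0.438  0.153  0.0866] min [0.4016 0.0396 0.0754] max [0.4653 0.2916 0.093 ]
table 0.0014571436929878279
block 253 [ 0.391  -0.1469  0.0397] ((387.439208984375, -146.70977783203125), (65.09027099609375, 27.71681785583496), 77.38642120361328) [173. 152. 112.]
rack ((514.9618530273438, -174.685791015625), (78.80392456054688, 290.75018310546875), 77.67401123046875) [0.0081 0.0093 0.0109 0.0208 0.0378]
old ((501.9701843261719, 165.9058837890625), (78.50658416748047, 299.1206970214844), 87.59581756591797)
```

```bash
cat >> h.py <<'E'
def plan(goal,yaw=None):
    """print tool-frame shift (units) from the measured pose to the world TCP goal"""
    s=readout.get_state(); R=np.array(s['tcp_rot']); d=R.T@(np.array(goal)-s['tcp_pos'])/.03
    print('t',round(s['time'],2),'tcp',np.round(s['tcp_pos'],4),'yaw_y',round(float(np.degrees(np.arctan2(R[0,1],R[1,1]))),2),'units',d.round(2))
E
python3 - <<'E'
from h import *
for n in ['top','scene']:
    z=np.load(n+'.npz'); p,d=z['p'],z['d']; P=cloud(n,d); print(n)
    for c in ['green','red','blue','yellow','orange','purple']:
        m=cmask(p,c)&(P[...,2]>(.085 if c in('orange','purple') else .105))&(P[...,2]<.118)
        m&=(P[...,0]>.36)&(P[...,0]<.68)&(P[...,1]<.33)
        k,lab,st,ce=cv2.connectedComponentsWithStats(m.astype(np.uint8))
        for i in range(1,k):
            if st[i,4]<30: continue
            q=P[lab==i]; (x,y),r=cv2.minEnclosingCircle((q[:,:2]*1000).astype(np.float32)); print(c,st[i,4],q.mean(0).round(4),'circ',round(x,1),round(y,1),round(r,1))
    for nm,lo,hi in (('new',-.32,-.06),('old',.02,.3)):
        w=(P[...,1]>lo)&(P[...,1]<hi)&(P[...,0]>.2)&(P[...,0]<.75)&(P[...,2]>.006)&(P[...,2]<(.05 if nm=='new' else .045)); k,lab,st,ce=cv2.connectedComponentsWithStats(w.astype(np.uint8)); i=1+st[1:,4].argmax()
        q=P[lab==i]; print(nm,cv2.minAreaRect((q[:,:2]*1000).astype(np.float32)))
        b=q[q[:,2]>.036]
        for s in (1,-1):
            e=b[(s*(b[:,0]-.51))>0]
            if len(e): print('  block',len(e),cv2.minAreaRect((e[:,:2]*1000).astype(np.float32)))
print(plan([.418,.1725,.16]))
E
```

```text
top
green 192 [0.418  0.1728 0.1101] circ 417.8 173.2 15.8
red 192 [0.484  0.1713 0.1101] circ 483.3 171.7 16.2
blue 192 [0.557  0.1655 0.1101] circ 557.0 165.9 16.1
yellow 189 [0.626  0.1611 0.1102] circ 626.4 161.7 16.1
orange 102 [ 0.6666 -0.4015  0.102 ] circ 666.7 -403.3 16.5
orange 192 [0.5239 0.0692 0.0901] circ 524.3 69.2 16.3
purple 199 [0.4455 0.0575 0.0899] circ 445.6 57.5 16.2
purple 195 [0.4104 0.2787 0.0898] circ 410.3 279.1 16.1
new ((541.4965209960938, -178.98904418945312), (78.61717224121094, 344.026611328125), 77.69618225097656)
  block 299 ((697.2254638671875, -213.07354736328125), (66.0139389038086, 25.335840225219727), 78.80879211425781)
  block 335 ((385.0485534667969, -144.33966064453125), (65.75605010986328, 23.531579971313477), 77.09355926513672)
old ((522.5709228515625, 167.48007202148438), (78.76399993896484, 344.5884094238281), 87.50079345703125)
  block 341 ((614.5729370117188, 161.3210906982422), (64.22650146484375, 158.850341796875), 89.21048736572266)
  block 381 ((426.0538330078125, 173.3171844482422), (65.61608123779297, 150.5714111328125), 88.382446
[... 437 characters left out ...]
8), (78.86872100830078, 347.2803955078125), 77.71858978271484)
  block 506 ((699.1907958984375, -214.28392028808594), (65.79100799560547, 25.296300888061523), 77.35185241699219)
  block 220 ((387.23297119140625, -146.6849822998047), (65.30790710449219, 27.58335304260254), 76.48604583740234)
old ((524.044677734375, 164.99412536621094), (78.56361389160156, 346.6278991699219), 87.5690689086914)
  block 483 ((626.455322265625, 161.75315856933594), (64.88259887695312, 139.78375244140625), 86.44093322753906)
  block 169 ((427.8614196777344, 152.81027221679688), (33.009132385253906, 155.4871063232422), 87.53595733642578)
t 0.1 tcp [0.2345 0.5789 0.2305] yaw_y 22.04 units [-10.75 -10.26   2.37]
None
```

Call:
carry_out --targets '[{"linear":[-0.75,-0.71,0.05],"roll":0},{"linear":[-0.75,-0.71,0.05],"roll":0},{"linear":[-0.75,-0.71,0.05],"roll":0},{"linear":[-0.75,-0.71,0.05],"roll":0},{"linear":[-0.75,-0.71,0.05],"roll":0},{"linear":[-0.75,-0.71,0.05],"roll":0},{"linear":[-0.75,-0.71,0.05],"roll":0},{"linear":[-0.75,-0.71,0.05],"roll":0},{"linear":[-0.75,-0.71,0.05],"roll":0},{"linear":[0,0,0],"roll":-0.97},{"linear":[0,0,0],"roll":-0.97},{"linear":[0,0,0],"roll":-0.97}]' --hand 78

```text
time: 1.1
tcp_pos: [0.3506, 0.3247, 0.2176]
tcp_rot: [[-0.992, 0.128, -0.0], [0.128, 0.992, -0.001], [0.0, -0.001, -1.0]]
ft_force: [-0.8, -0.5, -0.2]
opening: 0.078
finger_force: 0.0
```

```bash
python3 -c "
from h import *
plan([.4185,.172,.17])"
```

```text
t 1.1 tcp [0.3506 0.3247 0.2176] yaw_y 7.35 units [-2.9  -4.76  1.59]
```

Call:
carry_out --targets '[{"linear":[-0.58,-0.952,0.42],"roll":0},{"linear":[-0.58,-0.952,0.42],"roll":0},{"linear":[-0.58,-0.952,0.42],"roll":0},{"linear":[-0.58,-0.952,0.42],"roll":0},{"linear":[-0.58,-0.952,0.42],"roll":0},{"linear":[0,0,0],"roll":0},{"linear":[0,0,0],"roll":0},{"linear":[0,0,0],"roll":0}]'

```text
time: 1.77
tcp_pos: [0.4178, 0.1731, 0.1547]
tcp_rot: [[-0.991, 0.131, -0.001], [0.131, 0.991, 0.0], [0.001, 0.0, -1.0]]
ft_force: [-0.0, 0.3, -0.5]
opening: 0.0779
finger_force: 0.0
```

Run:
```python
from h import *
plan([.4185,.172,.046])
p,d=imaging.grab_frame('wrist'); i=imaging.camera_info('wrist'); P=cloud('wrist',d,i)
for c in ['green','red']:
    m=cmask(p,c)&(P[...,2]>.1)&(P[...,2]<.118); q=P[m]
    if len(q): print(c,len(q),q.mean(0).round(4),cv2.minEnclosingCircle((q[:,:2]*1000).astype(np.float32)))
cv2.imwrite('pics/w1.png',p[:,:,::-1])
```

```text
t 1.77 tcp [0.4178 0.1731 0.1547] yaw_y 7.52 units [-0.03 -0.03  3.62]
green 504 [0.4157 0.1698 0.1093] ((417.2275085449219, 174.1976776123047), 16.023988723754883)
red 1612 [0.4813 0.173  0.1096] ((483.9261474609375, 172.87461853027344), 16.734647750854492)
```

View pics/w1.png

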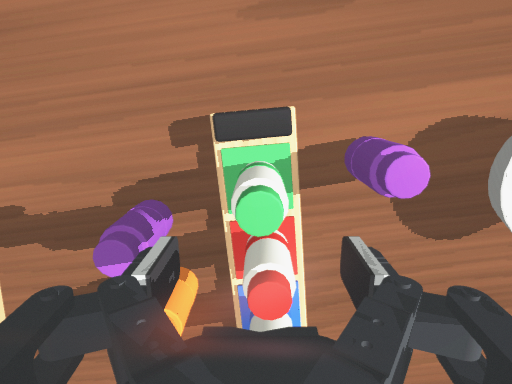

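The wrist view shows the green lid near (258,210), black end block beyond it at (252,124), red lid at (268,293), with the fingers clear on both sides; the positions agree. Descending.

Call:
carry_out --targets '[{"linear":[0,0,0.6],"roll":0},{"linear":[0,0,0.6],"roll":0},{"linear":[0,0,0.6],"roll":0},{"linear":[0,0,0.6],"roll":0},{"linear":[0,0,0.6],"roll":0},{"linear":[0,0,0.6],"roll":0},{"linear":[0,0,0],"roll":0}]'

```text
time: 2.4
tcp_pos: [0.4163, 0.1738, 0.0448]
tcp_rot: [[-0.992, 0.128, -0.003], [0.128, 0.992, -0.001], [0.003, -0.001, -1.0]]
ft_force: [-0.8, 0.1, 0.1]
opening: 0.0779
finger_force: 0.0
```

Call:
carry_out --targets '[{"linear":[0,0,0],"roll":0},{"linear":[0,0,0],"roll":0},{"linear":[0,0,0],"roll":0},{"linear":[0,0,0],"roll":0},{"linear":[0,0,0],"roll":0},{"linear":[0,0,0],"roll":0},{"linear":[0,0,0],"roll":0},{"linear":[0,0,0],"roll":0}]' --hand 30

```text
time: 3.07
tcp_pos: [0.4186, 0.1733, 0.0481]
tcp_rot: [[-0.991, 0.13, 0.002], [0.13, 0.991, 0.001], [-0.002, 0.002, -1.0]]
ft_force: [-1.4, 0.9, 5.1]
opening: 0.0406
finger_force: 60.0
```

Call:
carry_out --targets '[{"linear":[0,0,-0.3],"roll":0},{"linear":[0,0,-0.6],"roll":0},{"linear":[0,0,-0.7],"roll":0},{"linear":[0,0,-0.7],"roll":0},{"linear":[0,0,-0.7],"roll":0},{"linear":[0,0,-0.6],"roll":0},{"linear":[0,0,-0.3],"roll":0},{"linear":[0,0,0],"roll":0}]'

```text
time: 3.73
tcp_pos: [0.419, 0.173, 0.1662]
tcp_rot: [[-0.991, 0.131, 0.004], [0.131, 0.991, 0.002], [-0.004, 0.002, -1.0]]
ft_force: [1.1, 0.1, -2.4]
opening: 0.0408
finger_force: 60.8
```

```bash
python3 -c "
from h import *
plan([.6475,-.203,.165])"
```

```text
t 3.73 tcp [0.419  0.173  0.1662] yaw_y 7.51 units [ -9.19 -11.43   0.05]
```

Call:
carry_out --targets '[{"linear":[-0.165,-0.205,0],"roll":0},{"linear":[-0.33,-0.41,0],"roll":0},{"linear":[-0.55,-0.685,0],"roll":0},{"linear":[-0.55,-0.685,0],"roll":0},{"linear":[-0.55,-0.685,0],"roll":0},{"linear":[-0.55,-0.685,0],"roll":0},{"linear":[-0.55,-0.685,0],"roll":0},{"linear":[-0.55,-0.685,0],"roll":0},{"linear":[-0.55,-0.685,0],"roll":0},{"linear":[-0.55,-0.685,0],"roll":0},{"linear":[-0.55,-0.685,0],"roll":0},{"linear":[-0.55,-0.685,0],"roll":0}]'

```text
time: 4.73
tcp_pos: [0.5666, -0.0749, 0.1619]
tcp_rot: [[-0.991, 0.131, -0.003], [0.131, 0.991, -0.0], [0.003, -0.0, -1.0]]
ft_force: [0.2, 0.2, -2.4]
opening: 0.0409
finger_force: 60.8
```

Call:
carry_out --targets '[{"linear":[-0.55,-0.685,0],"roll":0},{"linear":[-0.55,-0.685,0],"roll":0},{"linear":[-0.55,-0.685,0],"roll":0},{"linear":[-0.55,-0.685,0],"roll":0},{"linear":[-0.55,-0.685,0],"roll":0},{"linear":[-0.33,-0.41,0],"roll":0},{"linear":[-0.115,-0.13,0],"roll":0},{"linear":[0,0,0],"roll":0},{"linear":[0,0,0],"roll":0},{"linear":[0,0,0],"roll":0}]'

```text
time: 5.57
tcp_pos: [0.6459, -0.2017, 0.163]
tcp_rot: [[-0.992, 0.129, -0.002], [0.129, 0.992, 0.001], [0.002, 0.001, -1.0]]
ft_force: [0.4, 0.8, -1.7]
opening: 0.0408
finger_force: 60.9
```

Run:
```python
from h import *
plan([.6475,-.203,.036])
for n in ('top','scene'):
    p,d=imaging.grab_frame(n); P=cloud(n,d)
    m=cmask(p,'green')&(P[...,2]>.1)&(P[...,1]<-.1)&(P[...,1]>-.3); q=P[m]; print(n,len(q),q.mean(0).round(4) if len(q) else '')
    cv2.imwrite(f'pics/{n}1.png',cv2.resize(p[:,:,::-1],(768,576)))
```

```text
t 5.57 tcp [ 0.6459 -0.2017  0.163 ] yaw_y 7.41 units [-0.06 -0.04  4.23]
top 104 [ 0.6315 -0.1943  0.2035]
scene 430 [ 0.6573 -0.2015  0.2043]
```

View pics/scene1.png

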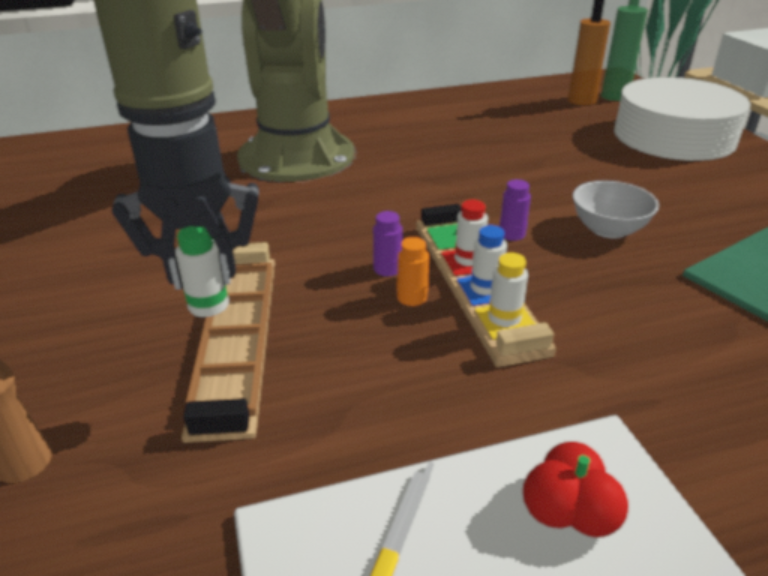

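The green jar hangs upright in the gripper, seen at (205,270) against the new rack. Lowering now.

Call:
carry_out --targets '[{"linear":[-0.03,-0.02,0.4],"roll":0},{"linear":[-0.03,-0.02,0.6],"roll":0},{"linear":[0,0,0.6],"roll":0},{"linear":[0,0,0.6],"roll":0},{"linear":[0,0,0.6],"roll":0},{"linear":[0,0,0.6],"roll":0},{"linear":[0,0,0.4],"roll":0},{"linear":[0,0,0.2],"roll":0},{"linear":[0,0,0.1],"roll":0},{"linear":[0,0,0.05],"roll":0},{"linear":[0,0,0],"roll":0},{"linear":[0,0,0],"roll":0}]'

```text
time: 6.67
tcp_pos: [0.6488, -0.2049, 0.0402]
tcp_rot: [[-0.991, 0.131, 0.002], [0.131, 0.991, -0.0], [-0.002, -0.0, -1.0]]
ft_force: [0.2, -0.6, -2.1]
opening: 0.0411
finger_force: 60.9
```

Call:
carry_out --targets '[{"linear":[0,0,0.05],"roll":0},{"linear":[0,0,0.05],"roll":0},{"linear":[0,0,0],"roll":0}]'

```text
time: 6.92
tcp_pos: [0.6482, -0.2048, 0.0364]
tcp_rot: [[-0.991, 0.131, 0.0], [0.131, 0.991, -0.0], [-0.0, -0.0, -1.0]]
ft_force: [-0.5, -0.1, -2.6]
opening: 0.041
finger_force: 60.9
```

Not yet touching; ease down a little more.

Call:
carry_out --targets '[{"linear":[0,0,0.05],"roll":0},{"linear":[0,0,0.05],"roll":0},{"linear":[0,0,0],"roll":0}]'

```text
time: 7.17
tcp_pos: [0.6483, -0.2048, 0.0362]
tcp_rot: [[-0.991, 0.131, 0.001], [0.131, 0.991, -0.001], [-0.001, -0.0, -1.0]]
ft_force: [-7.0, 1.5, 18.0]
opening: 0.0411
finger_force: 62.7
```

Call:
carry_out --targets '[{"linear":[0,0,-0.05],"roll":0},{"linear":[0,0,0],"roll":0},{"linear":[0,0,0],"roll":0},{"linear":[0,0,0],"roll":0},{"linear":[0,0,0],"roll":0},{"linear":[0,0,-0.4],"roll":0},{"linear":[0,0,-0.7],"roll":0},{"linear":[0,0,-0.7],"roll":0},{"linear":[0,0,-0.7],"roll":0},{"linear":[0,0,-0.7],"roll":0},{"linear":[0,0,-0.7],"roll":0},{"linear":[0,0,-0.4],"roll":0}]' --hand 70

```text
time: 8.17
tcp_pos: [0.6491, -0.205, 0.1674]
tcp_rot: [[-0.991, 0.131, 0.004], [0.131, 0.991, -0.001], [-0.004, -0.0, -1.0]]
ft_force: [0.4, -0.7, 0.6]
opening: 0.0704
finger_force: 0.0
```

```bash
cat >> h.py <<'E'
def lids(info=('scene',)):
    for n in info:
        p,d=imaging.grab_frame(n); P=cloud(n,d)
        for c in ['green','red','blue','yellow']:
            m=cmask(p,c)&(P[...,2]>.085)&(P[...,2]<.12)&(P[...,0]>.36)&(P[...,0]<.7)&(abs(P[...,1])<.3)
            q=P[m]
            if len(q)>20:
                (x,y),r=cv2.minEnclosingCircle((q[q[:,2]>np.percentile(q[:,2],95)-.004][:,:2]*1000).astype(np.float32)); print(n,c,len(q),'circ',round(x,1),round(y,1),round(r,1),'ztop',np.percentile(q[:,2],97).round(4))
E
python3 - <<'E'
from h import *
plan([.4845,.1715,.165]); lids()
E
```

```text
t 8.17 tcp [ 0.6491 -0.205   0.1674] yaw_y 7.5 units [ 7.08 11.72  0.05]
scene green 283 circ 649.8 -205.5 16.2 ztop 0.1005
scene red 169 circ 485.6 168.3 17.9 ztop 0.112
scene blue 185 circ 559.3 165.4 16.7 ztop 0.1123
scene yellow 226 circ 628.4 160.3 16.3 ztop 0.1123
```

Call:
carry_out --targets '[{"linear":[0.59,0.977,0],"roll":0},{"linear":[0.59,0.977,0],"roll":0},{"linear":[0.59,0.977,0],"roll":0},{"linear":[0.59,0.977,0],"roll":0},{"linear":[0.59,0.977,0],"roll":0},{"linear":[0.59,0.977,0],"roll":0},{"linear":[0.59,0.977,0],"roll":0},{"linear":[0.59,0.977,0],"roll":0},{"linear":[0.59,0.977,0],"roll":0},{"linear":[0.59,0.977,0],"roll":0},{"linear":[0.59,0.977,0],"roll":0},{"linear":[0.59,0.977,0],"roll":0}]' --hand 78

```text
time: 9.22
tcp_pos: [0.4825, 0.173, 0.1639]
tcp_rot: [[-0.991, 0.131, 0.0], [0.131, 0.991, -0.0], [-0.0, -0.0, -1.0]]
ft_force: [1.4, 0.9, -1.2]
opening: 0.0779
finger_force: 0.0
```

Call:
carry_out --targets '[{"linear":[0,0,0],"roll":0},{"linear":[0,0,0],"roll":0},{"linear":[0,0,0],"roll":0},{"linear":[0,0,0.4],"roll":0}]'

```text
time: 9.55
tcp_pos: [0.4852, 0.1708, 0.1533]
tcp_rot: [[-0.991, 0.132, 0.003], [0.132, 0.991, 0.0], [-0.003, 0.001, -1.0]]
ft_force: [0.4, 0.2, 0.6]
opening: 0.0779
finger_force: 0.0
```

```bash
python3 -c "
from h import *
plan([.4845,.1715,.047])"
```

```text
t 9.55 tcp [0.4852 0.1708 0.1533] yaw_y 7.61 units [0.04 0.02 3.54]
```

Call:
carry_out --targets '[{"linear":[0,0,0.6],"roll":0},{"linear":[0,0,0.6],"roll":0},{"linear":[0,0,0.6],"roll":0},{"linear":[0,0,0.6],"roll":0},{"linear":[0,0,0.6],"roll":0},{"linear":[0,0,0.5],"roll":0},{"linear":[0,0,0],"roll":0}]'

```text
time: 10.13
tcp_pos: [0.4827, 0.1693, 0.0442]
tcp_rot: [[-0.991, 0.133, -0.004], [0.133, 0.991, -0.002], [0.004, -0.003, -1.0]]
ft_force: [-0.4, -0.6, -0.2]
opening: 0.0776
finger_force: 0.0
```

Call:
carry_out --targets '[{"linear":[0,0,0],"roll":0},{"linear":[0,0,0],"roll":0},{"linear":[0,0,0],"roll":0},{"linear":[0,0,0],"roll":0},{"linear":[0,0,0],"roll":0},{"linear":[0,0,0],"roll":0},{"linear":[0,0,0],"roll":0},{"linear":[0,0,0],"roll":0}]' --hand 30

```text
time: 10.8
tcp_pos: [0.4844, 0.1715, 0.048]
tcp_rot: [[-0.991, 0.131, 0.002], [0.131, 0.991, 0.0], [-0.002, 0.001, -1.0]]
ft_force: [0.5, -2.1, 6.3]
opening: 0.0409
finger_force: 60.4
```

Call:
carry_out --targets '[{"linear":[0,0,-0.3],"roll":0},{"linear":[0,0,-0.6],"roll":0},{"linear":[0,0,-0.7],"roll":0},{"linear":[0,0,-0.7],"roll":0},{"linear":[0,0,-0.7],"roll":0},{"linear":[0,0,-0.6],"roll":0},{"linear":[0,0,-0.3],"roll":0},{"linear":[0,0,0],"roll":0}]'

```text
time: 11.47
tcp_pos: [0.4843, 0.1722, 0.166]
tcp_rot: [[-0.991, 0.13, 0.004], [0.13, 0.991, 0.001], [-0.003, 0.002, -1.0]]
ft_force: [0.3, -0.5, -2.8]
opening: 0.0406
finger_force: 61.0
```

```bash
python3 -c "
from h import *
plan([.577,-.188,.165])"
```

```text
t 11.47 tcp [0.4843 0.1722 0.166 ] yaw_y 7.5 units [ -4.63 -11.5    0.03]
```

Call:
carry_out --targets '[{"linear":[-0.087,-0.216,0],"roll":0},{"linear":[-0.174,-0.432,0],"roll":0},{"linear":[-0.29,-0.72,0],"roll":0},{"linear":[-0.29,-0.72,0],"roll":0},{"linear":[-0.29,-0.72,0],"roll":0},{"linear":[-0.29,-0.72,0],"roll":0},{"linear":[-0.29,-0.72,0],"roll":0},{"linear":[-0.29,-0.72,0],"roll":0},{"linear":[-0.29,-0.72,0],"roll":0},{"linear":[-0.29,-0.72,0],"roll":0},{"linear":[-0.29,-0.72,0],"roll":0},{"linear":[-0.29,-0.72,0],"roll":0}]'

```text
time: 12.47
tcp_pos: [0.5458, -0.0759, 0.162]
tcp_rot: [[-0.991, 0.131, -0.003], [0.131, 0.991, 0.0], [0.003, -0.0, -1.0]]
ft_force: [1.0, 0.6, -2.0]
opening: 0.0408
finger_force: 61.0
```

Call:
carry_out --targets '[{"linear":[-0.29,-0.72,0],"roll":0},{"linear":[-0.29,-0.72,0],"roll":0},{"linear":[-0.29,-0.72,0],"roll":0},{"linear":[-0.29,-0.72,0],"roll":0},{"linear":[-0.2,-0.5,0],"roll":0},{"linear":[-0.1,-0.25,0],"roll":0},{"linear":[0,0,0],"roll":0},{"linear":[0,0,0],"roll":0},{"linear":[0,0,0],"roll":0}]'

```text
time: 13.22
tcp_pos: [0.5758, -0.1858, 0.1635]
tcp_rot: [[-0.992, 0.129, -0.001], [0.129, 0.992, 0.001], [0.001, 0.001, -1.0]]
ft_force: [-0.3, 0.9, -2.7]
opening: 0.0408
finger_force: 61.0
```

```bash
python3 -c "
from h import *
plan([.577,-.188,.038])"
```

```text
t 13.22 tcp [ 0.5758 -0.1858  0.1635] yaw_y 7.39 units [-0.05 -0.07  4.18]
```

Call:
carry_out --targets '[{"linear":[-0.02,-0.02,0.4],"roll":0},{"linear":[0,0,0.6],"roll":0},{"linear":[0,0,0.6],"roll":0},{"linear":[0,0,0.6],"roll":0},{"linear":[0,0,0.6],"roll":0},{"linear":[0,0,0.6],"roll":0},{"linear":[0,0,0.4],"roll":0},{"linear":[0,0,0.2],"roll":0},{"linear":[0,0,0.15],"roll":0},{"linear":[0,0,0.06],"roll":0},{"linear":[0,0,0.05],"roll":0},{"linear":[0,0,0],"roll":0}]'

```text
time: 14.22
tcp_pos: [0.5769, -0.1883, 0.0365]
tcp_rot: [[-0.991, 0.13, 0.001], [0.13, 0.991, -0.0], [-0.001, -0.0, -1.0]]
ft_force: [0.8, 0.3, -2.3]
opening: 0.0409
finger_force: 61.0
```

Call:
carry_out --targets '[{"linear":[0,0,0.04],"roll":0},{"linear":[0,0,0.02],"roll":0},{"linear":[0,0,0],"roll":0}]'

```text
time: 14.47
tcp_pos: [0.5771, -0.1885, 0.0361]
tcp_rot: [[-0.991, 0.131, 0.002], [0.131, 0.991, -0.001], [-0.002, -0.0, -1.0]]
ft_force: [-3.3, 1.2, 9.5]
opening: 0.0408
finger_force: 62.2
```

Call:
carry_out --targets '[{"linear":[0,0,0],"roll":0},{"linear":[0,0,0],"roll":0},{"linear":[0,0,0],"roll":0},{"linear":[0,0,0],"roll":0},{"linear":[0,0,0],"roll":0},{"linear":[0,0,-0.4],"roll":0},{"linear":[0,0,-0.7],"roll":0},{"linear":[0,0,-0.7],"roll":0},{"linear":[0,0,-0.7],"roll":0},{"linear":[0,0,-0.7],"roll":0},{"linear":[0,0,-0.7],"roll":0},{"linear":[0,0,-0.4],"roll":0}]' --hand 70

```text
time: 15.47
tcp_pos: [0.5774, -0.1887, 0.1667]
tcp_rot: [[-0.991, 0.131, 0.003], [0.131, 0.991, -0.001], [-0.003, -0.001, -1.0]]
ft_force: [0.4, -0.6, -0.1]
opening: 0.0703
finger_force: 0.0
```

Run:
```python
from h import *
plan([.558,.1652,.165]); lids()
```

```text
t 15.47 tcp [ 0.5774 -0.1887  0.1667] yaw_y 7.5 units [ 2.18 11.61  0.04]
scene green 279 circ 649.4 -205.9 16.5 ztop 0.1005
scene red 250 circ 577.8 -189.4 16.9 ztop 0.1004
scene blue 186 circ 559.4 164.2 16.2 ztop 0.1123
scene yellow 226 circ 628.7 161.5 17.2 ztop 0.1123
```

Red stands well. Now blue.

Call:
carry_out --targets '[{"linear":[0.182,0.967,0],"roll":0},{"linear":[0.182,0.967,0],"roll":0},{"linear":[0.182,0.967,0],"roll":0},{"linear":[0.182,0.967,0],"roll":0},{"linear":[0.182,0.967,0],"roll":0},{"linear":[0.182,0.967,0],"roll":0},{"linear":[0.182,0.967,0],"roll":0},{"linear":[0.182,0.967,0],"roll":0},{"linear":[0.182,0.967,0],"roll":0},{"linear":[0.182,0.967,0],"roll":0},{"linear":[0.182,0.967,0],"roll":0},{"linear":[0.182,0.967,0],"roll":0}]' --hand 78

```text
time: 16.52
tcp_pos: [0.5566, 0.1666, 0.1634]
tcp_rot: [[-0.991, 0.13, -0.0], [0.13, 0.991, -0.0], [0.0, -0.0, -1.0]]
ft_force: [0.3, 0.7, 0.0]
opening: 0.0778
finger_force: 0.0
```

Call:
carry_out --targets '[{"linear":[0,0,0],"roll":0},{"linear":[0,0,0],"roll":0},{"linear":[0,0,0],"roll":0},{"linear":[0,0,0.4],"roll":0}]'

```text
time: 16.85
tcp_pos: [0.5584, 0.1639, 0.153]
tcp_rot: [[-0.991, 0.132, 0.004], [0.132, 0.991, -0.0], [-0.003, 0.0, -1.0]]
ft_force: [0.7, 0.0, 0.9]
opening: 0.0779
finger_force: 0.0
```

```bash
python3 -c "
from h import *
plan([.558,.1652,.047])"
```

```text
t 16.85 tcp [0.5584 0.1639 0.153 ] yaw_y 7.61 units [0.03 0.04 3.53]
```

Call:
carry_out --targets '[{"linear":[0,0,0.6],"roll":0},{"linear":[0,0,0.6],"roll":0},{"linear":[0,0,0.6],"roll":0},{"linear":[0,0,0.6],"roll":0},{"linear":[0,0,0.6],"roll":0},{"linear":[0,0,0.5],"roll":0},{"linear":[0,0,0],"roll":0}]'

```text
time: 17.43
tcp_pos: [0.5556, 0.1625, 0.0435]
tcp_rot: [[-0.991, 0.133, -0.005], [0.133, 0.991, -0.002], [0.004, -0.003, -1.0]]
ft_force: [-1.1, 0.3, -0.1]
opening: 0.0781
finger_force: 0.0
```

Call:
carry_out --targets '[{"linear":[0,0,0],"roll":0},{"linear":[0,0,0],"roll":0},{"linear":[0,0,0],"roll":0},{"linear":[0,0,0],"roll":0},{"linear":[0,0,0],"roll":0},{"linear":[0,0,0],"roll":0},{"linear":[0,0,0],"roll":0},{"linear":[0,0,0],"roll":0}]' --hand 30

```text
time: 18.1
tcp_pos: [0.5579, 0.1651, 0.0476]
tcp_rot: [[-0.991, 0.131, 0.002], [0.131, 0.991, 0.0], [-0.002, 0.0, -1.0]]
ft_force: [-1.4, -0.8, 7.2]
opening: 0.0407
finger_force: 60.3
```

Call:
carry_out --targets '[{"linear":[0,0,-0.3],"roll":0},{"linear":[0,0,-0.6],"roll":0},{"linear":[0,0,-0.7],"roll":0},{"linear":[0,0,-0.7],"roll":0},{"linear":[0,0,-0.7],"roll":0},{"linear":[0,0,-0.6],"roll":0},{"linear":[0,0,-0.3],"roll":0},{"linear":[0,0,0],"roll":0}]'

```text
time: 18.77
tcp_pos: [0.558, 0.1657, 0.1657]
tcp_rot: [[-0.991, 0.13, 0.004], [0.13, 0.991, 0.001], [-0.004, 0.002, -1.0]]
ft_force: [-0.3, 0.2, -2.1]
opening: 0.0408
finger_force: 60.8
```

```bash
python3 -c "
from h import *
plan([.507,-.1725,.165])"
```

```text
t 18.77 tcp [0.558  0.1657 0.1657] yaw_y 7.49 units [  0.22 -11.4    0.  ]
```

Call:
carry_out --targets '[{"linear":[0,-0.216,0],"roll":0},{"linear":[0.01,-0.432,0],"roll":0},{"linear":[0.015,-0.72,0],"roll":0},{"linear":[0.015,-0.72,0],"roll":0},{"linear":[0.015,-0.72,0],"roll":0},{"linear":[0.015,-0.72,0],"roll":0},{"linear":[0.015,-0.72,0],"roll":0},{"linear":[0.015,-0.72,0],"roll":0},{"linear":[0.015,-0.72,0],"roll":0},{"linear":[0.015,-0.72,0],"roll":0},{"linear":[0.015,-0.72,0],"roll":0},{"linear":[0.015,-0.72,0],"roll":0}]'

```text
time: 19.77
tcp_pos: [0.5197, -0.0699, 0.1618]
tcp_rot: [[-0.991, 0.132, -0.003], [0.132, 0.991, -0.0], [0.003, -0.001, -1.0]]
ft_force: [0.2, -0.2, -1.0]
opening: 0.0408
finger_force: 60.8
```

Call:
carry_out --targets '[{"linear":[0.015,-0.72,0],"roll":0},{"linear":[0.015,-0.72,0],"roll":0},{"linear":[0.015,-0.72,0],"roll":0},{"linear":[0.015,-0.72,0],"roll":0},{"linear":[0,-0.45,0],"roll":0},{"linear":[0,-0.22,0],"roll":0},{"linear":[0,0,0],"roll":0},{"linear":[0,0,0],"roll":0},{"linear":[0,0,0],"roll":0}]'

```text
time: 20.52
tcp_pos: [0.5057, -0.1717, 0.1628]
tcp_rot: [[-0.992, 0.129, -0.001], [0.129, 0.992, 0.001], [0.001, 0.001, -1.0]]
ft_force: [0.6, -0.4, -1.5]
opening: 0.0406
finger_force: 60.9
```

```bash
python3 -c "
from h import *
plan([.507,-.1725,.0362])"
```

```text
t 20.52 tcp [ 0.5057 -0.1717  0.1628] yaw_y 7.42 units [-0.05 -0.02  4.22]
```

Call:
carry_out --targets '[{"linear":[0,0,0.4],"roll":0},{"linear":[0,0,0.6],"roll":0},{"linear":[0,0,0.6],"roll":0},{"linear":[0,0,0.6],"roll":0},{"linear":[0,0,0.6],"roll":0},{"linear":[0,0,0.6],"roll":0},{"linear":[0,0,0.4],"roll":0},{"linear":[0,0,0.2],"roll":0},{"linear":[0,0,0.15],"roll":0},{"linear":[0,0,0.06],"roll":0},{"linear":[0,0,0.05],"roll":0},{"linear":[0,0,0],"roll":0}]'

```text
time: 21.52
tcp_pos: [0.5063, -0.1728, 0.0359]
tcp_rot: [[-0.991, 0.13, 0.001], [0.13, 0.991, -0.0], [-0.001, -0.0, -1.0]]
ft_force: [-0.3, -1.0, -1.5]
opening: 0.0408
finger_force: 61.1
```

Call:
carry_out --targets '[{"linear":[0,0,0.02],"roll":0},{"linear":[0,0,0.02],"roll":0},{"linear":[0,0,0],"roll":0}]'

```text
time: 21.77
tcp_pos: [0.5064, -0.173, 0.0356]
tcp_rot: [[-0.991, 0.131, 0.002], [0.131, 0.991, -0.001], [-0.002, -0.0, -1.0]]
ft_force: [-3.2, 1.6, 8.2]
opening: 0.0407
finger_force: 62.1
```

Call:
carry_out --targets '[{"linear":[0,0,0],"roll":0},{"linear":[0,0,0],"roll":0},{"linear":[0,0,0],"roll":0},{"linear":[0,0,0],"roll":0},{"linear":[0,0,0],"roll":0},{"linear":[0,0,-0.4],"roll":0},{"linear":[0,0,-0.7],"roll":0},{"linear":[0,0,-0.7],"roll":0},{"linear":[0,0,-0.7],"roll":0},{"linear":[0,0,-0.7],"roll":0},{"linear":[0,0,-0.7],"roll":0},{"linear":[0,0,-0.4],"roll":0}]' --hand 70

```text
time: 22.77
tcp_pos: [0.5065, -0.1731, 0.1654]
tcp_rot: [[-0.991, 0.131, 0.002], [0.131, 0.991, -0.001], [-0.002, -0.0, -1.0]]
ft_force: [0.5, -0.4, -0.3]
opening: 0.0699
finger_force: 0.0
```

Run:
```python
from h import *
plan([.627,.1615,.165]); lids()
```

```text
t 22.77 tcp [ 0.5065 -0.1731  0.1654] yaw_y 7.5 units [-2.530e+00  1.158e+01  1.000e-02]
scene green 283 circ 649.5 -205.9 16.4 ztop 0.1005
scene red 250 circ 578.4 -189.9 16.3 ztop 0.1004
scene blue 206 circ 507.5 -173.7 16.1 ztop 0.1005
scene yellow 233 circ 627.6 159.2 16.8 ztop 0.1121
```

Call:
carry_out --targets '[{"linear":[-0.21,0.965,0],"roll":0},{"linear":[-0.21,0.965,0],"roll":0},{"linear":[-0.21,0.965,0],"roll":0},{"linear":[-0.21,0.965,0],"roll":0},{"linear":[-0.21,0.965,0],"roll":0},{"linear":[-0.21,0.965,0],"roll":0},{"linear":[-0.21,0.965,0],"roll":0},{"linear":[-0.21,0.965,0],"roll":0},{"linear":[-0.21,0.965,0],"roll":0},{"linear":[-0.21,0.965,0],"roll":0},{"linear":[-0.21,0.965,0],"roll":0},{"linear":[-0.21,0.965,0],"roll":0}]' --hand 78

```text
time: 23.82
tcp_pos: [0.6261, 0.163, 0.1623]
tcp_rot: [[-0.991, 0.131, -0.001], [0.131, 0.991, -0.0], [0.001, -0.001, -1.0]]
ft_force: [0.2, -0.5, 0.2]
opening: 0.0781
finger_force: 0.0
```

Call:
carry_out --targets '[{"linear":[0,0,0],"roll":0},{"linear":[0,0,0],"roll":0},{"linear":[0,0,0],"roll":0},{"linear":[0,0,0.4],"roll":0}]'

```text
time: 24.15
tcp_pos: [0.6272, 0.1602, 0.1527]
tcp_rot: [[-0.991, 0.132, 0.003], [0.132, 0.991, -0.0], [-0.003, 0.0, -1.0]]
ft_force: [0.7, -0.4, -0.5]
opening: 0.078
finger_force: 0.0
```

```bash
python3 -c "
from h import *
plan([.627,.1612,.047])"
```

```text
t 24.15 tcp [0.6272 0.1602 0.1527] yaw_y 7.61 units [0.02 0.03 3.52]
```

Call:
carry_out --targets '[{"linear":[0,0,0.6],"roll":0},{"linear":[0,0,0.6],"roll":0},{"linear":[0,0,0.6],"roll":0},{"linear":[0,0,0.6],"roll":0},{"linear":[0,0,0.6],"roll":0},{"linear":[0,0,0.48],"roll":0},{"linear":[0,0,0],"roll":0}]'

```text
time: 24.73
tcp_pos: [0.6241, 0.1588, 0.0437]
tcp_rot: [[-0.991, 0.133, -0.005], [0.133, 0.991, -0.003], [0.005, -0.003, -1.0]]
ft_force: [0.1, -0.1, -0.7]
opening: 0.0781
finger_force: 0.0
```

Call:
carry_out --targets '[{"linear":[0,0,0],"roll":0},{"linear":[0,0,0],"roll":0},{"linear":[0,0,0],"roll":0},{"linear":[0,0,0],"roll":0},{"linear":[0,0,0],"roll":0},{"linear":[0,0,0],"roll":0},{"linear":[0,0,0],"roll":0},{"linear":[0,0,0],"roll":0}]' --hand 30

```text
time: 25.4
tcp_pos: [0.627, 0.1612, 0.0483]
tcp_rot: [[-0.991, 0.131, 0.002], [0.131, 0.991, -0.0], [-0.002, 0.0, -1.0]]
ft_force: [-0.9, -1.6, 6.7]
opening: 0.0408
finger_force: 60.6
```

Call:
carry_out --targets '[{"linear":[0,0,-0.3],"roll":0},{"linear":[0,0,-0.6],"roll":0},{"linear":[0,0,-0.7],"roll":0},{"linear":[0,0,-0.7],"roll":0},{"linear":[0,0,-0.7],"roll":0},{"linear":[0,0,-0.6],"roll":0},{"linear":[0,0,-0.3],"roll":0},{"linear":[0,0,0],"roll":0}]'

```text
time: 26.07
tcp_pos: [0.6271, 0.1622, 0.1664]
tcp_rot: [[-0.991, 0.13, 0.004], [0.13, 0.991, 0.001], [-0.004, 0.002, -1.0]]
ft_force: [0.6, -0.1, -2.1]
opening: 0.041
finger_force: 60.9
```

```bash
python3 -c "
from h import *
plan([.4365,-.157,.165])"
```

```text
t 26.07 tcp [0.6271 0.1622 0.1664] yaw_y 7.49 units [ 4.910e+00 -1.138e+01  1.000e-02]
```

Call:
carry_out --targets '[{"linear":[0.093,-0.216,0],"roll":0},{"linear":[0.186,-0.432,0],"roll":0},{"linear":[0.31,-0.72,0],"roll":0},{"linear":[0.31,-0.72,0],"roll":0},{"linear":[0.31,-0.72,0],"roll":0},{"linear":[0.31,-0.72,0],"roll":0},{"linear":[0.31,-0.72,0],"roll":0},{"linear":[0.31,-0.72,0],"roll":0},{"linear":[0.31,-0.72,0],"roll":0},{"linear":[0.31,-0.72,0],"roll":0},{"linear":[0.31,-0.72,0],"roll":0},{"linear":[0.31,-0.72,0],"roll":0}]'

```text
time: 27.07
tcp_pos: [0.4927, -0.0598, 0.1624]
tcp_rot: [[-0.991, 0.131, -0.003], [0.131, 0.991, 0.0], [0.003, -0.0, -1.0]]
ft_force: [0.5, -0.4, -1.5]
opening: 0.0412
finger_force: 60.9
```

Call:
carry_out --targets '[{"linear":[0.31,-0.72,0],"roll":0},{"linear":[0.31,-0.72,0],"roll":0},{"linear":[0.31,-0.72,0],"roll":0},{"linear":[0.31,-0.72,0],"roll":0},{"linear":[0.19,-0.44,0],"roll":0},{"linear":[0.1,-0.22,0],"roll":0},{"linear":[0,0,0],"roll":0},{"linear":[0,0,0],"roll":0},{"linear":[0,0,0],"roll":0}]'

```text
time: 27.82
tcp_pos: [0.436, -0.1567, 0.1635]
tcp_rot: [[-0.992, 0.129, -0.0], [0.129, 0.992, 0.001], [0.0, 0.001, -1.0]]
ft_force: [-0.5, -0.8, -2.3]
opening: 0.0408
finger_force: 61.0
```

```bash
python3 -c "
from h import *
plan([.4365,-.157,.0362])"
```

```text
t 27.82 tcp [ 0.436  -0.1567  0.1635] yaw_y 7.42 units [-0.02 -0.01  4.24]
```

Call:
carry_out --targets '[{"linear":[0,0,0.4],"roll":0},{"linear":[0,0,0.6],"roll":0},{"linear":[0,0,0.6],"roll":0},{"linear":[0,0,0.6],"roll":0},{"linear":[0,0,0.6],"roll":0},{"linear":[0,0,0.6],"roll":0},{"linear":[0,0,0.4],"roll":0},{"linear":[0,0,0.2],"roll":0},{"linear":[0,0,0.15],"roll":0},{"linear":[0,0,0.06],"roll":0},{"linear":[0,0,0.05],"roll":0},{"linear":[0,0,0],"roll":0}]'

```text
time: 28.82
tcp_pos: [0.436, -0.1577, 0.0365]
tcp_rot: [[-0.991, 0.13, 0.001], [0.13, 0.991, -0.0], [-0.001, -0.0, -1.0]]
ft_force: [-0.3, -0.0, -1.6]
opening: 0.041
finger_force: 60.7
```

Call:
carry_out --targets '[{"linear":[0,0,0.02],"roll":0},{"linear":[0,0,0.02],"roll":0},{"linear":[0,0,0],"roll":0}]'

```text
time: 29.07
tcp_pos: [0.4361, -0.1579, 0.0362]
tcp_rot: [[-0.991, 0.13, 0.002], [0.13, 0.991, -0.001], [-0.002, -0.0, -1.0]]
ft_force: [-1.5, 1.2, 12.4]
opening: 0.0408
finger_force: 62.3
```

Down. Release, rise, then move aside for a check.

Call:
carry_out --targets '[{"linear":[0,0,0],"roll":0},{"linear":[0,0,0],"roll":0},{"linear":[0,0,0],"roll":0},{"linear":[0,0,0],"roll":0},{"linear":[0,0,0],"roll":0},{"linear":[0,0,-0.4],"roll":0},{"linear":[0,0,-0.7],"roll":0},{"linear":[0,0,-0.7],"roll":0},{"linear":[0,0,-0.7],"roll":0},{"linear":[0,0,-0.7],"roll":0},{"linear":[0,0,-0.7],"roll":0},{"linear":[0,0,-0.7],"roll":0}]' --hand 70

```text
time: 30.07
tcp_pos: [0.4352, -0.1578, 0.1738]
tcp_rot: [[-0.991, 0.131, -0.0], [0.131, 0.991, 0.0], [0.0, 0.0, -1.0]]
ft_force: [0.1, -1.4, -1.3]
opening: 0.0699
finger_force: 0.0
```

Call:
carry_out --targets '[{"linear":[0,0.7,0],"roll":0},{"linear":[0,0.7,0],"roll":0},{"linear":[0,0.7,0],"roll":0},{"linear":[0,0.7,0],"roll":0},{"linear":[0,0.7,0],"roll":0},{"linear":[0,0.7,0],"roll":0},{"linear":[0,0.7,0],"roll":0},{"linear":[0,0,0],"roll":0},{"linear":[0,0,0],"roll":0}]'

```text
time: 30.82
tcp_pos: [0.4547, -0.011, 0.1727]
tcp_rot: [[-0.992, 0.128, -0.0], [0.128, 0.992, 0.0], [0.0, 0.0, -1.0]]
ft_force: [0.2, -0.5, 0.3]
opening: 0.0701
finger_force: 0.0
```

Run:
```python
from h import *
lids(('scene','top'))
p,d=imaging.grab_frame('scene'); cv2.imwrite('pics/scene9.png',cv2.resize(p[:,:,::-1],(768,576)))
```

```text
scene green 280 circ 649.9 -205.7 16.1 ztop 0.1005
scene red 251 circ 579.0 -190.1 16.7 ztop 0.1006
scene blue 204 circ 509.4 -174.2 16.6 ztop 0.1005
scene yellow 181 circ 437.6 -159.7 17.0 ztop 0.1007
top green 191 circ 646.8 -203.5 16.0 ztop 0.1007
top red 201 circ 576.4 -187.4 16.0 ztop 0.1004
top blue 37 circ 508.1 -179.9 12.0 ztop 0.0999
```

View pics/scene9.png

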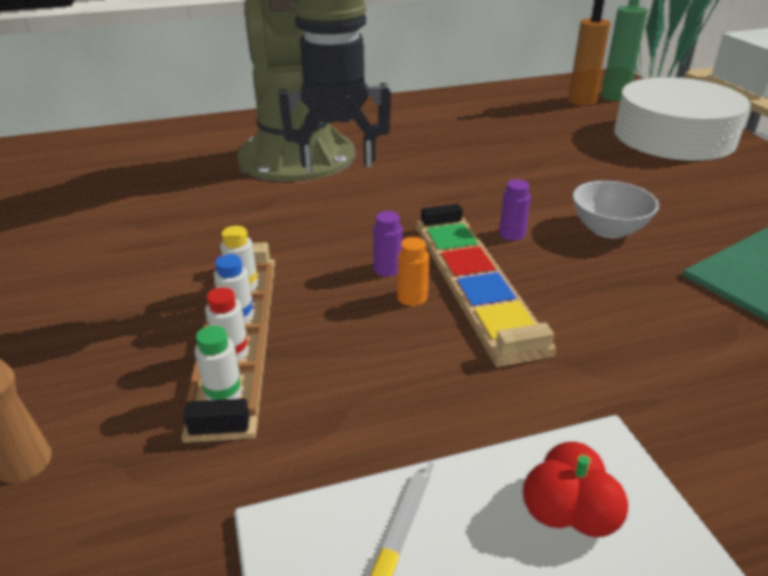

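All four jars stand upright in the new rack: green (215,365) by the black block, then red, blue and yellow (235,245). Each is within about 3 mm of its compartment's centre, the order matches the mats, and the gripper is clear.

```bash
python3 -c "
from station import job
print(job.hand_in())"
```

```text
the job is handed in; nothing more can be done
None
```

The job is handed in at about 31 s on the robot's clock: green, red, blue and yellow stand upright in the new rack in that order from the black block, each within about 3 mm of its compartment's centre by the cameras; the hand-in gave no verdict.

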